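# Lock the grinder's work-rest pin with its hairpin clip

## Task

The work-rest arm of the belt grinder is held by a thick steel lock pin that sticks out of the green receiver. Take the large hairpin clip with the orange grip out of the plywood rack and push it straight down through the cross hole of the pin until the clip is fully home, with its sprung leg snapped round the shank, then let go. Leave the small blue clip and the black-handled drift in the rack.

Things in the scene. Friction and masses are not known exactly. Their poses are not given: they have to be found in the camera images.
- clip: Steel hairpin clip, 6 mm wire, hung in a rack slot, z up. Origin: on the straight leg, at the pin's axis once home. Leg ends at z -62 mm. Orange grip block: x -10 to 26, y -11 to 11, z 18 to 50; grip along x at z 42. Wire loop above to z 62. Sprung leg on the +x side: narrowest at z -18 (9.5 mm from the leg axis), flared to x 21 at z -40; opens to x 33 and snaps shut; needs 3-10 N push. 70-100 g.
- pin_hole (a point): Centre of the vertical cross hole in the 28 mm level lock pin (fixed), 110 mm up. y: pin axis; z up. Green receiver's face 55 mm away at -y, its top 30 mm above pin axis; pin's end 32 mm away at +y. Hole 14 mm (y) by 9 mm (x), mouth flared to 24 by 13 mm, open below. Home: clip's origin here, clip's y along the pin, either way round; grip's underside 4 mm above the shank.
- small_clip: Bystander: small hairpin clip, blue grip 24 x 22 x 18 mm, in the rack. Origin at the grip's underside, 11 mm in -x from its centre. The rack (fixed plywood, 70 x 240 mm, top 100 mm up) has three 48 x 13 mm slots in a row, 75 mm apart; its three things lie with their grips on its top, legs hanging in the slots, in any order: lift 85 mm straight up to clear.
- drift: Bystander: straight drift, a dark 8 mm rod 70 mm long with a round black handle 26 mm thick, 36 mm high, standing in the rack. Origin at the handle's underside, 12 mm in -x from its axis.
Mind the look-alikes: they are no part of the job. Leave any pink or turquoise look-alike of the clip alone.

How it is judged:
By the outcome, as a careful person would: the job done as asked, in the order asked, and still so for the second after the job is handed in, with the robot touching nothing.
It also fails if it takes over 40 s, if anything falls off the work surface, if the arm or the gripper's body presses on something with over 40 N, if the wrist force passes 120 N, or if a joint passes its speed limit or range.

## Robot

A 6-joint arm with a two-finger parallel gripper is mounted at the origin on the work surface. World frame = base frame: x ahead of the robot, y to its left, z up, the work surface at z = 0. Lengths are in m, angles in rad, forces in N, time in s.
With the tool pointing down it reaches from about 0.375 to 0.9 m from the base axis. Payload 3.1 kg.
Tool frame: the origin (TCP) lies between the finger pads; the fingertips stand 25 mm ahead of it and the grasp point (between the pads) lies 6 mm ahead of it; y points along the fingers, x is the direction in which the jaws open and shut, and the axes are right-handed (so a half turn about y gives the same grasp; the last joint's range is limited). The gripper opens to 87 mm and grips with 3 to 60 N. Pads are 19 mm wide; open, the fingers measure 117 mm over their backs; the gripper's body (75 mm by 190 mm) begins 51 mm behind the grasp point.
Start: joints at [1.065, 0.527, 1.433, -0, 1.181, -0.178], TCP at [0.201, 0.592, 0.248] pointing down, gripper open.
Joint ranges: [-3.08, 3.08], [-0.75, 2.2], [0.22, 2.44], [-1.43, 4.57], [0, 2.65], [-2.85, 2.85]. Speed limits (rad/s): [2.79, 2.79, 3.14, 3.14, 3.14, 3.14].

## Interface

Orientations are given as a unit quaternion [x, y, z, w].
In Python, from rig import robot gives the robot as it stands.
- The arm moves only by the tool carry_out, never from a script. Its argument "moves" is a list of rows, each a list of 7 numbers: the opening, from 0 (shut) to 1 (fully open), then the shift along the tool's x, y, z in cm, then the turn, a rotation vector about the tool's x, y, z in rad. In form: [[grip, x, y, z, rx, ry, rz], ...]. A call has 1 to 20 rows; each row is the pose to reach, as a shift and turn from the pose commanded when the call began, along the tool's axes at that moment; what a row does not reach only later rows make up. A row lasts 1/10 s, in which the tool goes at most 50 mm and 8.59 degrees, less where a joint would pass 70% of its speed; a pose out of reach is approached as far as the arm can. A call with a gripper value outside its range is refused whole. The fingers move at their own pace and stop on an object; "force" is the grip in N (left out, the last holds). Time passes only in rows, so rows that repeat a pose let the fingers close. It gives the time, the measured TCP pose, the force and the opening at its end, in the units of the state.
- robot.get_obs(): the state, without advancing time (a new reading comes with each control period).
- robot.camera(name): name is "scene" or "top"; returns the picture (400x640x3 uint8, red, green, blue); there is no depth.
- robot.camera_params(name): a dict with "fx", "fy", "cx", "cy" (pixels), "extrinsics" (4x4, takes a point from camera to world coordinates). Camera axes: x right, y down, z forward; pixel columns grow to the right and rows downward; lengths in m; the calibration is good to about 2 mm. A picture is of the moment at which its call begins. camera_params takes no time and is no camera call.
- robot.hand_in(): hands the job in, once; it reports no verdict.
The state is a dict: "time": time; "q": joint angles; "joint_velocities": joint speeds; "joint_torque": joint torques, N m; "position": TCP position; "tool_rot": TCP orientation; "ft_force": force on the tool from outside, world axes, zero at the start; "moment": the same for the moment, N m; "grip_width": finger opening in m.
Only numpy, scipy, OpenCV 4.12 (cv2) and the standard library are available. Lean on these libraries where they do the work, as an engineer would, in place of code of your own. Each camera call takes 0.05 s, during which the arm holds its last target.

## Working session

There is one attempt and no reset: what is moved stays moved. The work goes in short steps, Python scripts to look and compute and a tool call to move; the robot and the scene stay as the last step left them, time stands still between calls to the robot, and variables do not carry over. Pictures are saved under pics/ and viewed, and the job is handed in when it is done.

Besides the shell and the picture viewer there is one more tool, called after "Call:" by a JSON object that holds its "name" and its "arguments", one argument or row to a line. carry_out: Moves the arm, as the interface text tells. Its arguments: {"type":"object","properties":{"moves":{"type":"array"},"force":{"type":"number"}},"required":["moves"]}

```bash
mkdir -p pics
cat > h.py <<'E'
from rig import robot
import numpy as np, cv2
def snap(name,fn):
    im=robot.camera(name); cv2.imwrite('pics/'+fn,cv2.cvtColor(im,cv2.COLOR_RGB2BGR)); return im
def ray(name,u,v):
    p=robot.camera_params(name);E=np.array(p['extrinsics'])
    d=E[:3,:3]@np.array([(u-p['cx'])/p['fx'],(v-p['cy'])/p['fy'],1.]); return E[:3,3],d/np.linalg.norm(d)
def onz(name,u,v,z):
    o,d=ray(name,u,v); return o+d*(z-o[2])/d[2]
def proj(name,X):
    p=robot.camera_params(name);E=np.array(p['extrinsics']); c=E[:3,:3].T@(np.array(X)-E[:3,3])
    return np.array([p['fx']*c[0]/c[2]+p['cx'],p['fy']*c[1]/c[2]+p['cy']])
def tri(a,b):
    (o1,d1),(o2,d2)=ray(*a),ray(*b)
    A=np.array([d1,-d2]).T; s=np.linalg.lstsq(A,o2-o1,rcond=None)[0]
    p,q=o1+d1*s[0],o2+d2*s[1]; return (p+q)/2,np.linalg.norm(p-q)
E
python3 - <<'E'
from h import *
snap('scene','s0.png');snap('top','t0.png')
o=robot.get_obs();print(o)
for n in('scene','top'):print(robot.camera_params(n))
E
```

```text
{'time': 0.1, 'q': array([ 1.06451088e+00,  5.28365531e-01,  1.43378309e+00, -5.07813008e-05,
        1.18140591e+00, -1.78511045e-01]), 'joint_velocities': array([-0.00079627, -0.00026077, -0.00224184, -0.00096862, -0.00067201,
       -0.0016293 ]), 'joint_torque': array([-1.90813425e-04, -4.40987456e+01, -1.77150929e+01,  6.34915754e-02,
        5.33531466e-02, -5.40097017e-05]), 'position': array([0.20089633, 0.59117786, 0.24667132]), 'tool_rot': array([ 0.5751856 ,  0.41110879, -0.4123479 , -0.57456095]), 'ft_force': array([ 0.22778791, -0.13470859,  0.69308989]), 'moment': array([-0.01078885,  0.00704359,  0.00245683]), 'grip_width': 0.08678132423195628}
{'fx': 404.32318564847316, 'fy': 404.32318564847316, 'cx': 321.83506670348345, 'cy': 192.46975274369967, 'extrinsics': array([[-0.62030037,  0.51394086, -0.59253038,  0.95964068],
       [ 0.78430405,  0.39704169, -0.4766813 ,  0.41166564],
       [-0.00972673, -0.76040956, -0.649371  ,  0.6222108 ],
       [ 0.        ,  0.        ,  0.        ,  1.        ]])}
{'fx': 363.9431514583951, 'fy': 363.9431514583951, 'cx': 325.7686814212169, 'cy': 199.4984754840448, 'extrinsics': array([[ 0.16665619, -0.9626497 ,  0.21338058,  0.35752532],
       [-0.98600733, -0.16356298,  0.03219776,  0.04113596],
       [ 0.003906  , -0.21576077, -0.97643844,  0.78263687],
       [ 0.        ,  0.        ,  0.        ,  1.        ]])}
```

View pics/s0.png

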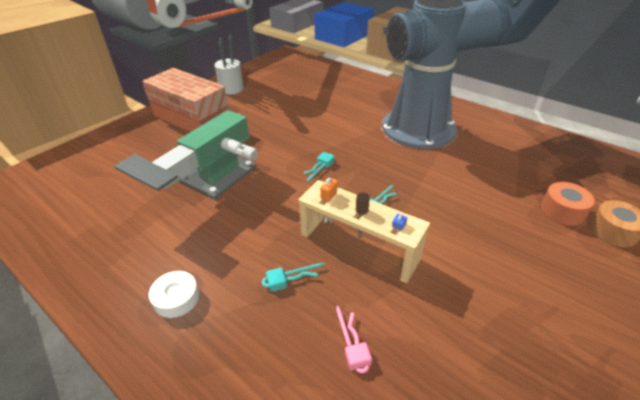

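View pics/t0.png

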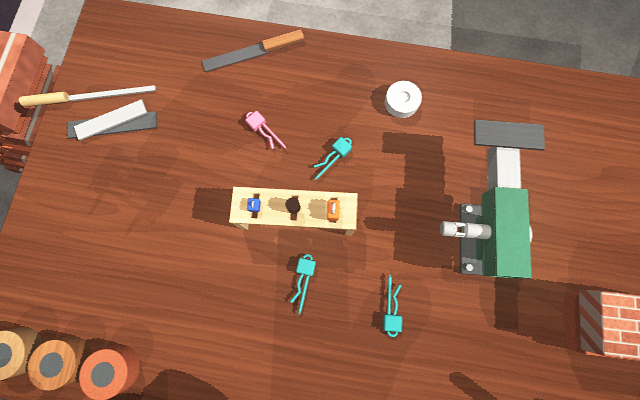

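Scene: the rack has orange at (329,190), black at (363,204) and blue at (399,221), with the pin at (240,150) on the green receiver. Top view: blue (254,205), black (293,206), orange (333,208), pin (465,230). The turquoise and pink clips lie loose on the table. The orange-gripped clip fits the description, so I'll confirm it in an enlarged crop.

Run:
```python
import cv2,numpy as np
s=cv2.imread('pics/s0.png');t=cv2.imread('pics/t0.png')
r=lambda im,x,y,w,h,f:cv2.resize(im[y:y+h,x:x+w],None,fx=f,fy=f,interpolation=cv2.INTER_CUBIC)
a=r(t,310,185,50,50,8);b=r(t,430,200,110,85,4)[:, :400]
c=r(s,305,165,50,50,8);d=r(s,190,115,100,75,4)
pad=lambda i:cv2.copyMakeBorder(i,0,400-i.shape[0],0,400-i.shape[1],cv2.BORDER_CONSTANT)
a=pad(a);b=pad(b);c=pad(c);d=pad(d)
o=np.vstack([np.hstack([a,b]),np.hstack([c,d])])
cv2.imwrite('pics/c0.png',cv2.resize(o,(600,600)))
```

```text
(no output)
```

View pics/c0.png

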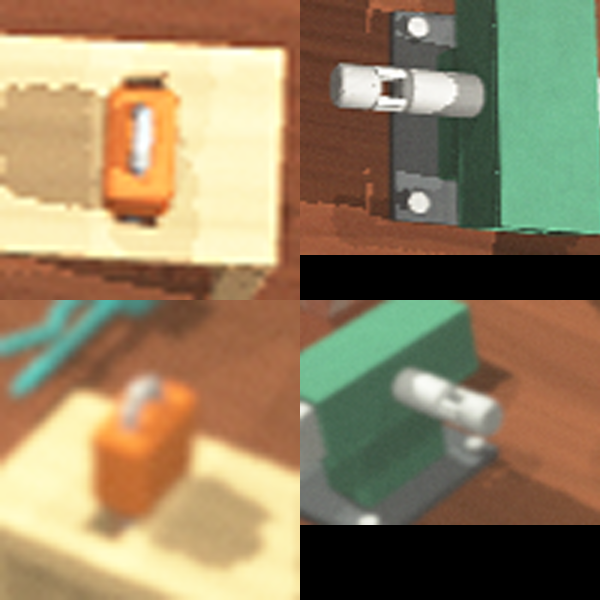

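The crop shows an orange block with a steel loop, standing in its rack slot. It is the only orange one, so that is the clip. Next I'll measure the grip and the pin.

Run:
```python
from h import *
t=cv2.imread('pics/t0.png');s=cv2.imread('pics/s0.png')
for n,im,(x0,y0,x1,y1) in(('top',t,(310,185,360,235)),('scene',s,(305,165,355,215))):
    h=cv2.cvtColor(im,cv2.COLOR_BGR2HSV)
    m=((h[...,0]>4)&(h[...,0]<16)&(h[...,1]>190)&(h[...,2]>120)).astype('uint8')
    k=np.zeros_like(m);k[y0:y1,x0:x1]=m[y0:y1,x0:x1]
    nn,l,st,c=cv2.connectedComponentsWithStats(k); i=1+np.argmax(st[1:,4]); print(n,st[i],c[i])
    p=np.argwhere(l==i)[:,::-1]
    if n=='top':
        W=np.array([onz('top',u,v,.132)[:2] for u,v in p])*1000
        r=cv2.minAreaRect(W.astype('float32'));print(r,W.mean(0))
# rack yaw: light plywood
h=cv2.cvtColor(t,cv2.COLOR_BGR2HSV)
m=((h[...,0]>15)&(h[...,0]<35)&(h[...,2]>190)).astype('uint8');m[:170]=0;m[240:]=0;m[:,:220]=0;m[:,370:]=0
m=cv2.morphologyEx(m,cv2.MORPH_CLOSE,np.ones((9,9)))
p=np.argwhere(m)[:,::-1]
W=np.array([onz('top',u,v,.1)[:2] for u,v in p])*1000
r=cv2.minAreaRect(W.astype('float32'));print('rack',r,cv2.boxPoints(r))
print('cam top',robot.camera_params('top')['extrinsics'][:3,3])
r=lambda im,x,y,w,h,f:cv2.resize(im[y:y+h,x:x+w],None,fx=f,fy=f,interpolation=cv2.INTER_NEAREST)
cv2.imwrite('pics/c1.png',np.vstack([r(t,435,212,60,34,10),r(s,212,130,60,34,10)][:2])[:680][:600])
cv2.imwrite('pics/c2.png',r(s,212,130,60,40,12))
```

```text
top [330 218   8   3  14] [333.78571429 219.07142857]
((466.41845703125, 42.76750946044922), (3.663262128829956, 12.681827545166016), 9.631023406982422) [466.37438285  42.24316078]
scene [323 185  10  10  29] [327.72413793 189.51724138]Traceback (most recent call last):
  File "<stdin>", line 17, in <module>
  File "h.py", line 9, in onz
    o,d=ray(name,u,v); return o+d*(z-o[2])/d[2]
        ~~~^^^^^^^^^^
  File "h.py", line 6, in ray
    p=robot.camera_params(name);E=np.array(p['extrinsics'])
ValueError: time passes only in moves, steps and waits
```

```bash
python3 - <<'E'
s=open('h.py').read()
s=s.replace("import numpy as np, cv2","import numpy as np, cv2\nP={n:robot.camera_params(n) for n in('scene','top')}").replace("p=robot.camera_params(name)","p=P[name]")
open('h.py','w').write(s)
E
python3 - <<'E'
from h import *
t=cv2.imread('pics/t0.png');s=cv2.imread('pics/s0.png')
h=cv2.cvtColor(t,cv2.COLOR_BGR2HSV)
for v in(198,202,206,210,216,219,221):print(v,[tuple(int(k) for k in h[v,u]) for u in(325,327,329,333,337,339,341)])
for n,im,(x0,y0,x1,y1) in(('top',t,(310,185,360,235)),('scene',s,(305,165,355,215))):
    h=cv2.cvtColor(im,cv2.COLOR_BGR2HSV)
    m=((h[...,0]>4)&(h[...,0]<16)&(h[...,1]>170)&(h[...,2]>(195))).astype('uint8')
    k=np.zeros_like(m);k[y0:y1,x0:x1]=m[y0:y1,x0:x1]
    nn,l,st,c=cv2.connectedComponentsWithStats(k); i=1+np.argmax(st[1:,4]); print(n,st[i],c[i])
    p=np.argwhere(l==i)[:,::-1]
    if n=='top':
        W=np.array([onz('top',u,v,.132)[:2] for u,v in p])*1000
        print(cv2.minAreaRect(W.astype('float32')),W.mean(0))
h=cv2.cvtColor(t,cv2.COLOR_BGR2HSV)
m=((h[...,0]>15)&(h[...,0]<35)&(h[...,2]>190)).astype('uint8');m[:170]=0;m[240:]=0;m[:,:220]=0;m[:,370:]=0
m=cv2.morphologyEx(m,cv2.MORPH_CLOSE,np.ones((9,9)))
p=np.argwhere(m)[:,::-1]
W=np.array([onz('top',u,v,.1)[:2] for u,v in p])*1000
r=cv2.minAreaRect(W.astype('float32'));print('rack',r,cv2.boxPoints(r))
r=lambda im,x,y,w,h,f:cv2.resize(im[y:y+h,x:x+w],None,fx=f,fy=f,interpolation=cv2.INTER_NEAREST)
cv2.imwrite('pics/c1.png',r(t,435,212,60,40,12))
cv2.imwrite('pics/c2.png',r(s,212,130,60,40,12))
E
```

```text
198 [(25, 57, 254), (25, 58, 254), (29, 51, 255), (16, 112, 121), (19, 102, 237), (24, 69, 252), (23, 73, 251)]
202 [(18, 104, 226), (16, 129, 205), (15, 173, 255), (12, 84, 176), (17, 167, 255), (17, 148, 251), (24, 65, 253)]
206 [(18, 104, 219), (14, 147, 194), (11, 189, 232), (40, 3, 239), (17, 169, 255), (17, 134, 248), (25, 61, 253)]
210 [(18, 107, 222), (12, 158, 208), (11, 188, 233), (40, 3, 242), (17, 164, 255), (19, 103, 249), (25, 65, 253)]
216 [(18, 105, 218), (12, 175, 211), (16, 172, 255), (18, 163, 255), (18, 165, 255), (19, 108, 244), (23, 83, 247)]
219 [(17, 107, 216), (12, 152, 171), (10, 189, 167), (10, 191, 171), (10, 200, 212), (23, 88, 245), (23, 82, 247)]
221 [(24, 61, 253), (23, 75, 251), (13, 136, 156), (9, 103, 99), (22, 83, 247), (23, 83, 244), (23, 82, 245)]
top [327 199  12  21  79] [330.49367089 209.        ]
((484.62530517578125, 46.72352600097656), (35.903377532958984, 20.463804244995117), 4.862273693084717) [483.7259371   51.16836241]
scene [321 179  17  18  96] [329.125   186.96875]
rack ((475.7372741699219, 121.16494750976562), (81.60470581054688, 240.64471435546875), 6.480662822723389) [[421.6151    236.11317  ]
 [448.77618    -2.993825 ]
 [529.85944     6.2167206]
 [502.69836   245.32372  ]]
```

View pics/c1.png

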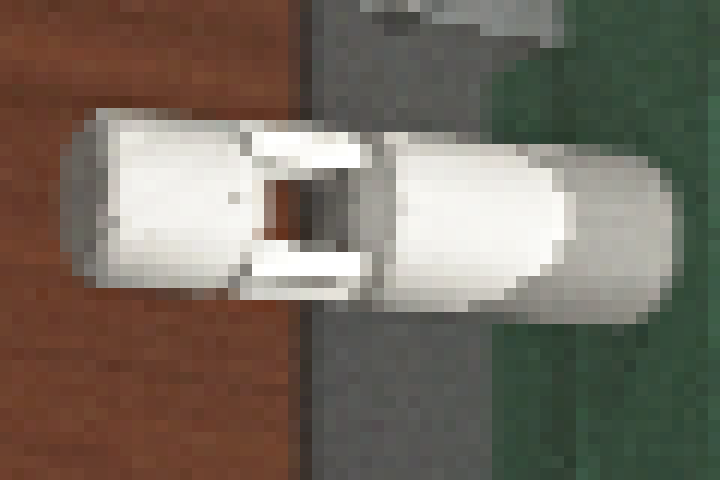

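View pics/c2.png

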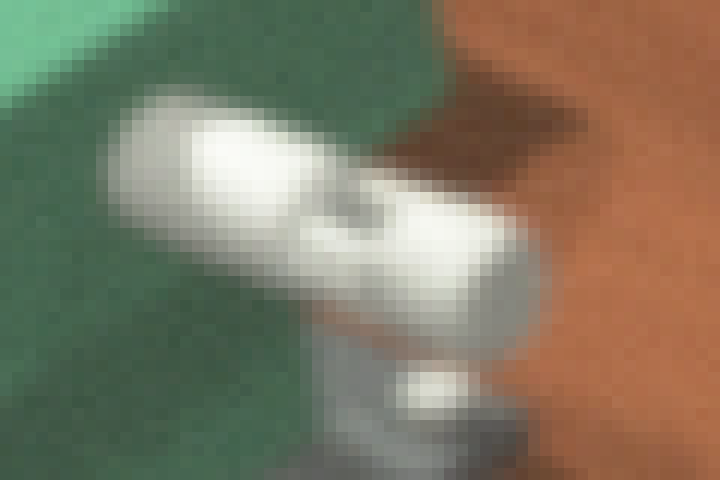

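```bash
cat >> h.py <<'E'
from scipy.spatial.transform import Rotation as R
def delta(pos,yaw,pose=None):
    """target TCP pos, yaw of tool x axis (deg), tool y down -> row entries in current tool frame"""
    o=robot.get_obs(); R0=R.from_quat(o['tool_rot']) if pose is None else pose[1]; p0=o['position'] if pose is None else pose[0]
    c,s=np.cos(np.radians(yaw)),np.sin(np.radians(yaw))
    Rt=R.from_matrix(np.array([[c,s,0],[0,0,-1],[-s,c,0]]).T)
    return np.round(R0.inv().apply(np.array(pos)-p0)*100,2),np.round((R0.inv()*Rt).as_rotvec(),4)
E
python3 - <<'E'
from h import *
t=cv2.imread('pics/t0.png');s=cv2.imread('pics/s0.png')
h=cv2.cvtColor(t,cv2.COLOR_BGR2HSV)
m=((h[...,0]>6)&(h[...,0]<20)&(h[...,1]>130)&(h[...,2]>195)).astype('uint8')
k=np.zeros_like(m);k[185:235,310:360]=m[185:235,310:360]
k=cv2.morphologyEx(k,cv2.MORPH_CLOSE,np.ones((7,7)))
print(k[195:222,322:346])
p=np.argwhere(k)[:,::-1]
W=np.array([onz('top',u,v,.132)[:2] for u,v in p])*1000
print(cv2.minAreaRect(W.astype('float32')),W.mean(0))
# pin edges
g=cv2.GaussianBlur(cv2.cvtColor(t,cv2.COLOR_BGR2GRAY),(3,3),0).astype(float)
def sub(d,i): 
    a,b,c=d[i-1],d[i],d[i+1]; return i+.5*(a-c)/(a-2*b+c)
C=[]
for u in list(range(444,455))+list(range(468,478)):
    d=np.diff(g[212:246,u]); i=3+np.argmax(d[3:13]); j=18+np.argmin(d[18:31])
    e1=212.5+sub(d,i);e2=212.5+sub(-d,j)
    d1=ray('top',u,e1)[1];d2=ray('top',u,e2)[1]; dd=d1+d2;o=ray('top',u,e1)[0]
    w=o+dd*(.110-o[2])/dd[2]; C.append([u,e1,e2,*w[:2]*1000])
C=np.array(C);print(C.round(1))
vx,vy,x0,y0=cv2.fitLine(C[:,3:5].astype('float32'),cv2.DIST_HUBER,0,.01,.01).ravel()
d=np.array([vx,vy]);d*=np.sign(d[1]);x=np.array([x0,y0]);print('axis',d,x)
f=lambda cx:435+(cx-6)/12
for n,cx,off in(('mouth',311,0),('end',103,-32)):
    w=onz('top',f(cx),229.,.124)[:2]*1000; print(n, x+d*((w-x)@d+off))
print('hole edges',[(onz('top',f(c),229.,.124)[:2]*1000) for c in (240,385)])
E
```

```text
[[0 0 0 0 0 0 0 0 0 0 0 0 0 0 0 0 0 0 0 0 0 0 0 0]
 [0 0 0 0 0 0 0 0 0 0 0 0 0 0 0 0 0 0 0 0 0 0 0 0]
 [0 0 0 0 0 0 0 0 0 0 0 0 0 0 0 0 0 0 0 0 0 0 0 0]
 [0 0 0 0 0 0 0 0 0 0 0 0 0 0 0 0 0 0 0 0 0 0 0 0]
 [0 0 0 0 0 0 0 0 1 0 0 0 0 0 0 0 0 0 0 0 0 0 0 0]
 [0 0 0 0 0 0 1 1 1 1 1 1 1 1 1 1 1 0 0 0 0 0 0 0]
 [0 0 0 0 0 0 1 1 1 1 1 1 1 1 1 1 1 1 0 0 0 0 0 0]
 [0 0 0 0 0 0 1 1 1 1 1 1 1 1 1 1 1 1 0 0 0 0 0 0]
 [0 0 0 0 0 0 1 1 1 1 1 1 1 1 1 1 1 1 0 0 0 0 0 0]
 [0 0 0 0 0 1 1 1 1 1 1 1 1 1 1 1 1 1 0 0 0 0 0 0]
 [0 0 0 0 0 1 1 1 1 1 1 1 1 1 1 1 1 1 0 0 0 0 0 0]
 [0 0 0 0 0 1 1 1 1 1 1 1 1 1 1 1 1 1 0 0 0 0 0 0]
 [0 0 0 0 0 1 1 1 1 1 1 1 1 1 1 1 1 1 0 0 0 0 0 0]
 [0 0 0 0 0 1 1 1 1 1 1 1 1 1 1 1 1 1 0 0 0 0 0 0]
 [0 0 0 0 0 1 1 1 1 1 1 1 1 1 1 1 1 0 0 0 0 0 0 0]
 [0 0 0 0 0 1 1 1 1 1 1 1 1 1 1 1 1 0 0 0 0 0 0 0]
 [0 0 0 0 0 1 1 1 1 1 1 1 1 1 1 1 1 0 0 0 0 0 0 0]
 [0 0 0 0 0 1 1 1 1 1 1 1 1 1 1 1 1 0 0 0 0 0 0 0]
 [0 0 0 0 0 1 1 1 1 1 1 1 1 1 1 1 1 0 0 0 0 0 0 0]
 [0 0 0 0 0 1 1 1 1 1 1 1 1 1 1 1 1 0 0 0 0 0 0 0]
 [0 0 0 0 0 1 1 1 1 1 1 1 1 1 1 1 1 0 0 0 0 0 0 0]
 [0 0 0 0 0 1 1 1 1 1 1 1 1 1
[... 717 characters left out ...]
   221.8  235.4  489.2 -177.7]
 [ 453.   221.8  235.2  489.6 -179.5]
 [ 454.   221.7  236.1  489.3 -181.4]
 [ 468.   222.6  237.1  491.9 -207.3]
 [ 469.   222.8  237.1  491.9 -209.2]
 [ 470.   223.   237.2  492.  -211.1]
 [ 471.   223.1  237.2  492.1 -212.9]
 [ 472.   223.3  237.3  492.2 -214.8]
 [ 473.   223.5  237.2  492.5 -216.6]
 [ 474.   223.6  236.9  493.  -218.4]
 [ 475.   223.6  236.6  493.5 -220.2]
 [ 476.   223.6  236.6  493.8 -222.1]
 [ 477.   223.7  236.   494.6 -223.9]]
axis [-0.0953647  0.9954424] [ 490.42853 -192.34074]
mouth [ 490.03296603 -188.21176339]
end [ 490.07460054 -188.64635566]
hole edges [array([ 486.45670003, -177.72965811]), array([ 490.14574993, -199.4845313 ])]
```

Run:
```python
from h import *
print(delta((.485,.046,.25),6.2)); print(robot.get_obs()['time'])
```

```text
(array([-42.47,  -0.26, -44.45]), array([ 8.0000e-04,  1.1348e+00, -1.9000e-03]))
0.1
```

Call:
{"name": "carry_out", "arguments": {
  "moves": [
    [1,-42.5,-0.3,-44.5,0,1.135,0],
    [1,-42.5,-0.3,-44.5,0,1.135,0],
    [1,-42.5,-0.3,-44.5,0,1.135,0],
    [1,-42.5,-0.3,-44.5,0,1.135,0],
    [1,-42.5,-0.3,-44.5,0,1.135,0],
    [1,-42.5,-0.3,-44.5,0,1.135,0],
    [1,-42.5,-0.3,-44.5,0,1.135,0],
    [1,-42.5,-0.3,-44.5,0,1.135,0],
    [1,-42.5,-0.3,-44.5,0,1.135,0],
    [1,-42.5,-0.3,-44.5,0,1.135,0],
    [1,-42.5,-0.3,-44.5,0,1.135,0],
    [1,-42.5,-0.3,-44.5,0,1.135,0],
    [1,-42.5,-0.3,-44.5,0,1.135,0],
    [1,-42.5,-0.3,-44.5,0,1.135,0],
    [1,-42.5,-0.3,-44.5,0,1.135,0],
    [1,-42.5,-0.3,-44.5,0,1.135,0],
    [1,-42.5,-0.3,-44.5,0,1.135,0],
    [1,-42.5,-0.3,-44.5,0,1.135,0]
  ]
}}

```text
time: 1.9
position: [0.485, 0.0473, 0.2506]
tool_rot: [-0.706, -0.039, 0.039, 0.706]
ft_force: [0.2, 0.4, 0.2]
grip_width: 0.0873
```

Run:
```python
from h import *
print(delta((.485,.046,.130),6.2)); o=robot.get_obs();print(o['time'],o['position'],o['q'])
snap('scene','s1.png');snap('top','t1.png')
```

```text
(array([-1.000e-02,  1.206e+01, -1.400e-01]), array([-0.0002,  0.0019, -0.0003]))
1.9 [0.48500788 0.04734888 0.25061425] [-1.32548718e-01  3.39056369e-01  1.76597598e+00  1.35201478e-04
  1.03689267e+00 -2.42756766e-01]
```

View pics/s1.png

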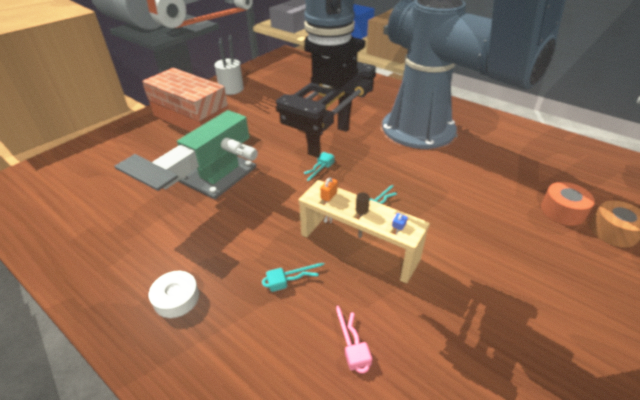

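Run:
```python
from h import *
print(proj('scene',(.485,.047,.225)),proj('scene',(.485,.046,.132)),proj('top',(.485,.046,.132)))
```

```text
[328.79561798 143.315198  ] [328.31098674 183.92179775] [333.40661646 208.76526256]
```

View pics/t1.png

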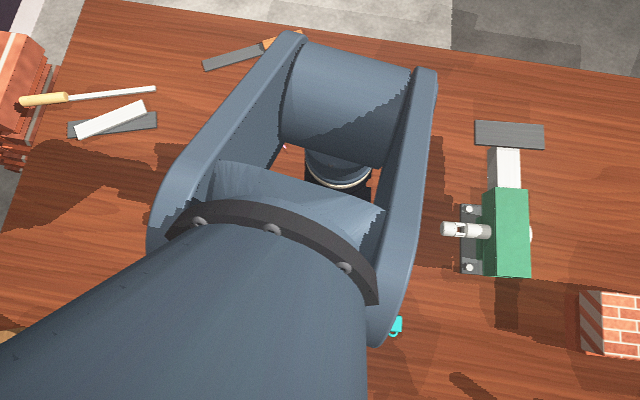

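Call:
{"name": "carry_out", "arguments": {
  "moves": [
    [1,0,4,-0.1,0,0,0],
    [1,0,8,-0.1,0,0,0],
    [1,0,10.5,-0.1,0,0,0],
    [1,0,12,-0.1,0,0,0],
    [1,0,12,-0.1,0,0,0],
    [1,0,12,-0.1,0,0,0],
    [0.3,0,12,-0.1,0,0,0],
    [0.3,0,12,-0.1,0,0,0],
    [0.3,0,12,-0.1,0,0,0],
    [0.3,0,12,-0.1,0,0,0],
    [0.3,0,12,-0.1,0,0,0],
    [0.3,0,12,-0.1,0,0,0]
  ],
  "force": 30
}}

```text
time: 3.2
position: [0.4858, 0.0451, 0.1307]
tool_rot: [0.706, 0.038, -0.038, -0.706]
ft_force: [-0.4, -0.1, -0.0]
grip_width: 0.0472
```

Call:
{"name": "carry_out", "arguments": {
  "moves": [
    [0.3,0,0,0,0,0,0],
    [0.2,0,0,0,0,0,0],
    [0.2,0,0,0,0,0,0],
    [0.2,0,0,0,0,0,0],
    [0.2,0,0,0,0,0,0]
  ],
  "force": 30
}}

```text
time: 3.7
position: [0.4858, 0.0451, 0.1305]
tool_rot: [0.706, 0.038, -0.038, -0.706]
ft_force: [-0.6, 0.0, 0.1]
grip_width: 0.0361
```

Run:
```python
from h import *
s=snap('scene','s2.png')
o=robot.get_obs();print(o['grip_width'],o['ft_force'])
s=cv2.imread('pics/s2.png')
cv2.imwrite('pics/c3.png',cv2.resize(s[110:260,270:420],None,fx=4,fy=4,interpolation=cv2.INTER_CUBIC))
```

```text
0.03553109691870079 [ 0.28317033 -0.58600772  0.67198028]
```

View pics/c3.png

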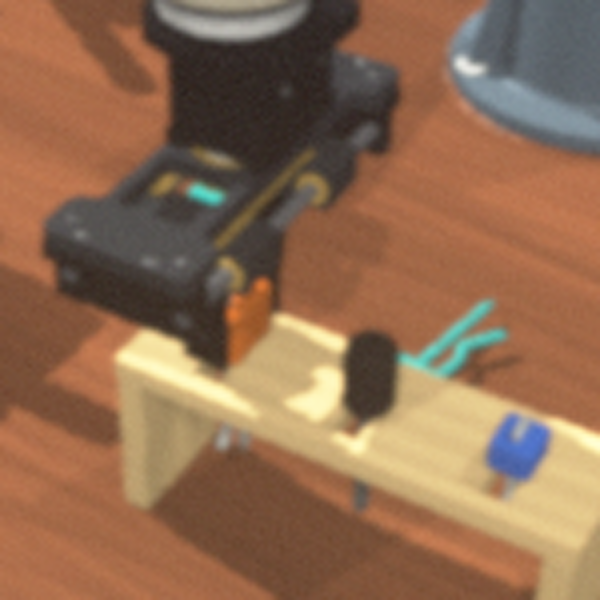

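The grip is held between the fingers at crop (245,320), 36 mm wide. Black and blue stay in their slots. I'll lift it straight up about 120 mm.

Call:
{"name": "carry_out", "arguments": {
  "moves": [
    [0.2,0,-0.5,0,0,0,0],
    [0.2,0,-2,0,0,0,0],
    [0.2,0,-4,0,0,0,0],
    [0.2,0,-7,0,0,0,0],
    [0.2,0,-10,0,0,0,0],
    [0.2,0,-12,0,0,0,0],
    [0.2,0,-12,0,0,0,0],
    [0.2,0,-12,0,0,0,0]
  ]
}}

```text
time: 4.55
position: [0.4853, 0.0452, 0.2504]
tool_rot: [-0.706, -0.038, 0.038, 0.706]
ft_force: [0.5, 0.1, -1.2]
grip_width: 0.0358
```

Run:
```python
from h import *
s=snap('scene','s3.png')
o=robot.get_obs();print(o['position'],o['grip_width'],o['ft_force'])
s=cv2.imread('pics/s3.png')
cv2.imwrite('pics/c4.png',cv2.resize(s[100:220,280:400],None,fx=5,fy=5,interpolation=cv2.INTER_CUBIC))
print(delta((.4900,-.1884,.25),5.5))
```

```text
[0.484834   0.04518575 0.24965093] 0.035693118453453195 [ 0.09002319 -0.33807763 -0.65959227]
(array([ -2.  ,  -0.04, -23.28]), array([-0.0004,  0.012 , -0.002 ]))
```

View pics/c4.png

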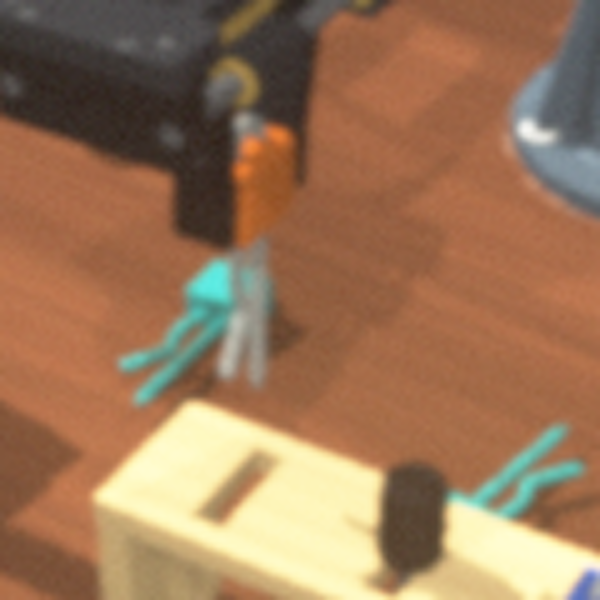

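Run:
```python
from h import *
s=cv2.imread('pics/s3.png')
cv2.imwrite('pics/c5.png',cv2.resize(s[140:185,315:345],None,fx=13,fy=13,interpolation=cv2.INTER_NEAREST))
for z in(.139,.15,.17,.2,.215): print(z,[proj('scene',(.4769+dx,.0444+dx*.1,z)).round(1) for dx in(0,.016,.021)])
```

```text
0.139 [array([330.2, 178.7]), array([325.8, 183.2]), array([324.3, 184.6])]
0.15 [array([330.3, 174.1]), array([325.7, 178.6]), array([324.3, 180. ])]
0.17 [array([330.3, 165.7]), array([325.7, 170.1]), array([324.2, 171.5])]
0.2 [array([330.4, 152.4]), array([325.6, 156.8]), array([324.1, 158.2])]
0.215 [array([330.4, 145.5]), array([325.6, 149.8]), array([324.1, 151.2])]
```

View pics/c5.png

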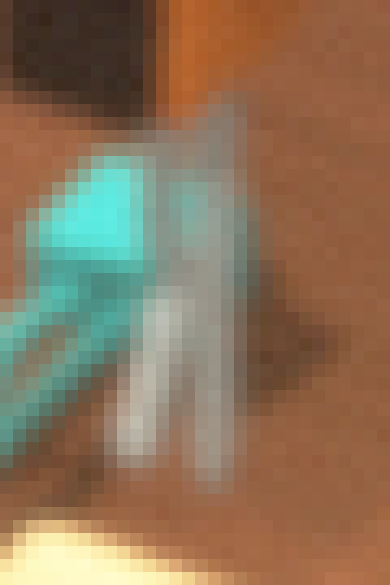

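Run:
```python
from h import *
s=cv2.imread('pics/s3.png')
print('hole mouth proj',proj('scene',(.490,-.1884,.124)),'axis',proj('scene',(.490,-.1884,.11)))
d=np.array([-.0954,.9954]);c=np.array([.490,-.1884])
for a in(.032,-.055): print(a,proj('scene',(*(c+d*a),.11)))
# silhouette normal to projected axis
A=proj('scene',(*(c+d*.02),.11));B=proj('scene',(*(c-d*.03),.11))
t=(B-A)/np.linalg.norm(B-A);n=np.array([-t[1],t[0]])
g=cv2.cvtColor(s,cv2.COLOR_BGR2GRAY).astype('float32')
w=np.arange(-16,16,.25)
for f in np.linspace(0,1.2,13):
    p=A+(B-A)*f; q=(p+w[:,None]*n).astype('float32')
    l=cv2.GaussianBlur(cv2.remap(g,q[:,0].reshape(1,-1),q[:,1].reshape(1,-1),cv2.INTER_CUBIC),(9,1),2).ravel()
    dd=np.gradient(l); 
    i=np.argmax(dd);j=np.argmin(dd); print(p.round(1),w[i],w[j],dd[i].round(1),dd[j].round(1),'mid',(w[i]+w[j])/2)
print('n',n,'px/m x',(proj('scene',(.5,-.1884,.11))-proj('scene',(.49,-.1884,.11)))@n/10,'z',(proj('scene',(.49,-.1884,.12))-proj('scene',(.49,-.1884,.11)))@n/10)
```

```text
hole mouth proj [242.3814235  146.57701775] axis [243.24814195 151.84111869]
0.032 [254.35720131 156.29546442]
-0.055 [224.90918298 144.48783512]
[250.2 154.6] -9.75 8.0 10.2 -12.1 mid -0.875
[248.4 153.9] -9.75 8.0 6.4 -14.5 mid -0.875
[246.7 153.2] -3.25 7.75 5.2 -15.9 mid 2.25
[245.  152.6] -1.0 7.75 5.1 -17.1 mid 3.375
[243.3 151.9] 0.0 7.5 5.4 -16.4 mid 3.75
[241.6 151.2] 5.0 7.75 5.4 -15.0 mid 6.375
[239.9 150.5] -3.75 7.5 7.5 -13.3 mid 1.875
[238.2 149.8] -3.5 2.25 8.8 -8.9 mid -0.625
[236.5 149.1] -4.25 8.0 7.0 -10.1 mid 1.875
[234.8 148.5] -4.75 8.0 7.0 -14.9 mid 1.625
[233.1 147.8] -3.5 7.75 6.6 -15.4 mid 2.125
[231.4 147.1] -4.25 7.75 7.3 -15.0 mid 1.75
[229.7 146.4] -4.5 8.0 6.9 -15.7 mid 1.75
n [ 0.37216281 -0.92816746] px/m x -0.31559388119218557 z 0.3250067846153813
```

Run:
```python
from h import *
print(delta((.49796,-.18763,.26),5.5))
```

```text
(array([ -1.21,  -1.04, -23.29]), array([-0.0004,  0.012 , -0.002 ]))
```

Call:
{"name": "carry_out", "arguments": {
  "moves": [
    [0.2,0,-1,-2,0,0,0],
    [0.2,-0.2,-1,-5,0,0.012,0],
    [0.2,-0.5,-1,-9,0,0.012,0],
    [0.2,-0.8,-1,-13,0,0.012,0],
    [0.2,-1,-1,-17,0,0.012,0],
    [0.2,-1.1,-1,-20,0,0.012,0],
    [0.2,-1.2,-1,-22,0,0.012,0],
    [0.2,-1.2,-1,-23.3,0,0.012,0],
    [0.2,-1.2,-1,-23.3,0,0.012,0],
    [0.2,-1.2,-1,-23.3,0,0.012,0],
    [0.2,-1.2,-1,-23.3,0,0.012,0]
  ]
}}

```text
time: 5.7
position: [0.4985, -0.1864, 0.2601]
tool_rot: [-0.706, -0.034, 0.035, 0.707]
ft_force: [0.7, 0.4, -0.7]
grip_width: 0.0357
```

Run:
```python
from h import *
snap('scene','s4.png');snap('top','t4.png')
o=robot.get_obs();print(o['position'],o['grip_width'],o['ft_force'],R.from_quat(o['tool_rot']).as_matrix().round(3))
s=cv2.imread('pics/s4.png')
cv2.imwrite('pics/c6.png',cv2.resize(s[80:170,200:290],None,fx=6,fy=6,interpolation=cv2.INTER_CUBIC))
```

```text
[ 0.49881238 -0.18659599  0.26048622] 0.035464770025888985 [-0.58419153 -0.03316802 -0.31568911] [[ 0.995 -0.    -0.097]
 [ 0.097  0.001  0.995]
 [-0.    -1.     0.001]]
```

View pics/c6.png

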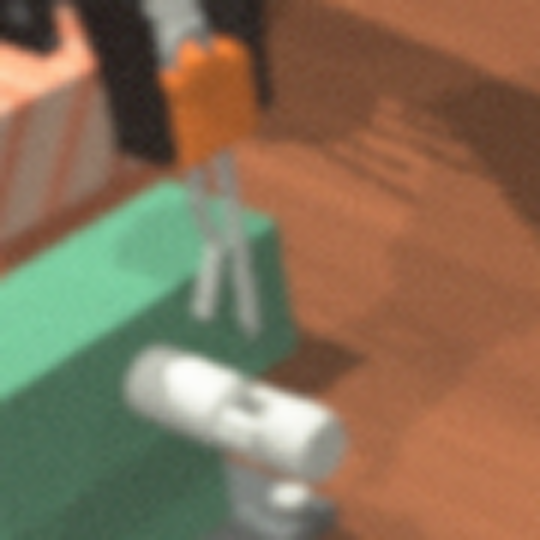

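View pics/t4.png

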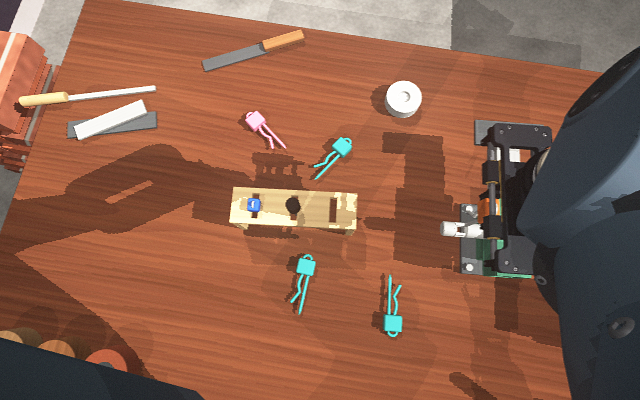

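Run:
```python
from h import *
for z in(.1497,.16,.18,.2): print(z,proj('scene',(.4907,-.1873,z)))
print('flare',proj('scene',(.4907+.021-.003,-.1873+.002,.1717)))
print('mouth corners',[proj('scene',(.490+a,-.1884+b,.124)).round(1) for a,b in((0,.012),(0,-.012),(0,0.007),(0,-.007))])
s=cv2.imread('pics/s4.png')
cv2.imwrite('pics/c7.png',cv2.resize(s[104:166,210:266],None,fx=9,fy=9,interpolation=cv2.INTER_NEAREST))
```

```text
0.1497 [240.85488248 136.93747603]
0.16 [240.1807319  132.84010531]
0.18 [238.8414191  124.69999357]
0.2 [237.46057028 116.30743313]
flare [233.67203833 132.03279081]
mouth corners [array([246.2, 148.5]), array([238.6, 144.7]), array([244.6, 147.7]), array([240.2, 145.5])]
```

View pics/c7.png

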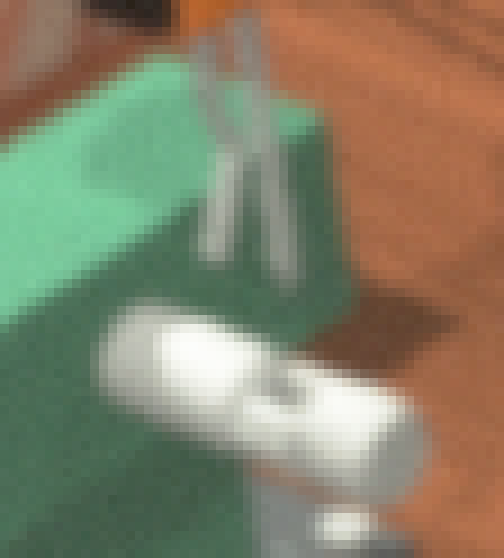

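Run:
```python
from h import *
d=np.array([-.0954,.9954]);c=np.array([.490,-.1884]);e=np.array([d[1],-d[0]])
th=np.linspace(0,2*np.pi,73)
pts=np.array([proj('scene',(*(c+d*a+e*.014*np.cos(t)),.11+.014*np.sin(t))) for a in(.032,) for t in th])
print('end circle u max',pts[:,0].max(),'v max',pts[:,1].max(), 'centre',proj('scene',(*(c+d*.032),.11)))
allp=np.array([proj('scene',(*(c+d*a+e*.014*np.cos(t)),.11+.014*np.sin(t))) for a in np.linspace(-.05,.032,40) for t in th])
hull=cv2.convexHull(allp.astype('float32'))[:,0]
s=cv2.imread('pics/s4.png');hsv=cv2.cvtColor(s,cv2.COLOR_BGR2HSV).astype(int)
g=s.astype(float).min(2)  # blue channel min: pin bright
# vertical scans: top edge / bottom edge per column
for u in(228,232,236,240,244,248,250,252):
    col=hsv[130:170,u]
    print(u,'sat',[int(x) for x in col[:,1]][5:34])
    q=hull; m=np.zeros((400*8,100),'u1') if 0 else None
    vs=[v for v in np.arange(130,170,.05) if cv2.pointPolygonTest(hull,(float(u),float(v)),False)>0]; print('   pred',vs[0].round(1),vs[-1].round(1))
print('row153',[int(x) for x in hsv[153,245:265,1]],'row150',[int(x) for x in hsv[150,245:265,1]])
```

```text
end circle u max 258.5321778911334 v max 162.39106223616793 centre [254.35720131 156.29546442]
228 sat [80, 70, 40, 24, 18, 15, 9, 7, 9, 10, 13, 13, 17, 19, 16, 22, 29, 50, 73, 76, 66, 69, 71, 73, 73, 74, 69, 71, 74]
   pred 139.3 152.4
232 sat [75, 79, 79, 49, 21, 9, 5, 3, 2, 4, 5, 7, 9, 13, 17, 16, 18, 23, 30, 60, 72, 60, 67, 59, 67, 74, 73, 77, 74]
   pred 140.7 154.0
236 sat [72, 77, 75, 73, 67, 31, 20, 10, 6, 6, 10, 10, 15, 15, 16, 15, 17, 15, 19, 23, 35, 39, 51, 58, 64, 73, 66, 77, 71]
   pred 142.3 155.7
240 sat [44, 58, 67, 73, 76, 67, 56, 34, 25, 17, 18, 12, 15, 12, 9, 9, 13, 16, 18, 18, 39, 69, 54, 16, 10, 10, 10, 8, 12]
   pred 143.8 157.3
244 sat [62, 60, 63, 71, 66, 59, 60, 84, 77, 38, 18, 11, 16, 11, 9, 9, 10, 15, 16, 18, 17, 22, 45, 58, 38, 14, 7, 9, 11]
   pred 145.4 159.0
248 sat [52, 55, 56, 57, 87, 116, 123, 130, 125, 101, 50, 26, 8, 5, 5, 5, 7, 10, 10, 14, 14, 16, 15, 27, 45, 35, 16, 9, 17]
   pred 147.0 160.6
250 sat [120, 110, 113, 122, 124, 120, 125, 123, 120, 121, 84, 39, 11, 7, 6, 5, 7, 9, 15, 14, 14, 14, 18, 17, 32, 42, 33, 21, 15]
   pred 147.8 161.4
252 sat [136, 131, 133, 121, 131, 120, 120, 116, 133, 131, 119, 84, 46, 14, 10, 11, 16, 13, 16, 14, 16, 16, 16, 21, 35, 72, 90, 66, 29]
   pred 148.5 162.2
row153 [16, 15, 13, 10, 10, 15, 15, 16, 16, 18, 20, 33, 73, 111, 134, 137, 145, 142, 142, 146] row150 [8, 7, 6, 5, 6, 5, 7, 11, 16, 20, 33, 65, 108, 136, 144, 144, 142, 139, 142, 144]
```

Run:
```python
import cv2,numpy as np
t=cv2.imread('pics/t0.png');s=cv2.imread('pics/s0.png')
f=lambda im,x,y,w,h,k:cv2.resize(im[y:y+h,x:x+w],None,fx=k,fy=k,interpolation=cv2.INTER_CUBIC)
cv2.imwrite('pics/c8.png',np.vstack([f(t,225,180,140,60,5.5),np.zeros((4,770,3),'u1'),f(s,295,175,140,45,5.5)]))
cv2.imwrite('pics/c9.png',np.hstack([f(t,440,180,100,100,4),f(s,170,105,90,100,4)]))
```

```text
(no output)
```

View pics/c8.png

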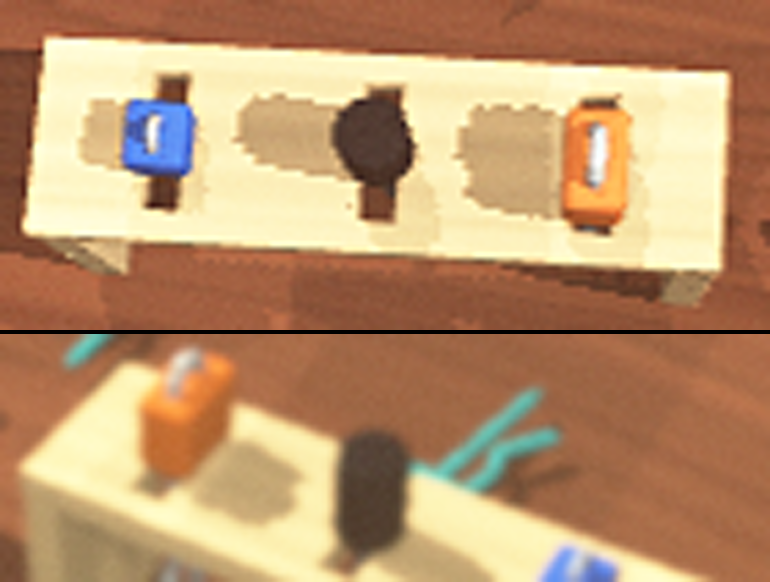

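View pics/c9.png

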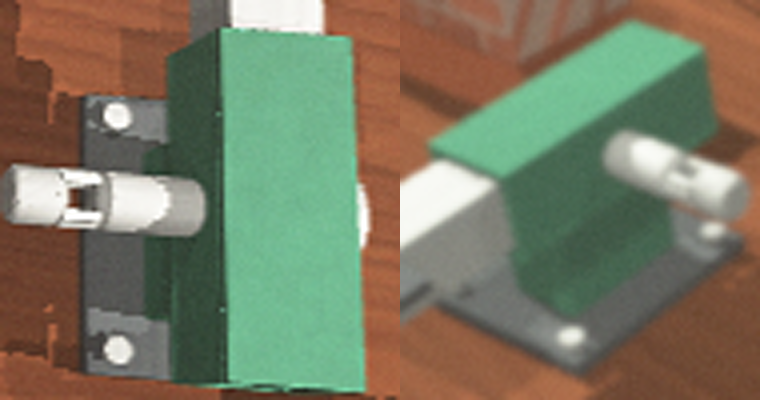

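Run:
```python
from h import *
T=lambda x,y,ox,oy,k:(ox+x/k-.5,oy+y/k-.5)
L=[('rack+x-y',T(729,73,225,180,5.5),T(22,134,295,175,5.5),.1),('rack-x-y',T(719,268,225,180,5.5),T(130,28,295,175,5.5),.1),
('rec+x+y',T(220,28,440,180,4),T(105,178,170,105,4),.14),('rec-x+y',T(228,381,440,180,4),T(305,45,170,105,4),.14),('rec+x-y',T(352,37,440,180,4),T(30,147,170,105,4),.14)]
for n,a,b,z in L:
    A=onz('top',*a,z);B=onz('scene',*b,z);print(n,A[:2].round(4),B[:2].round(4),'s-t',((B-A)[:2]*1000).round(1),'px diff',(np.array(b)-proj('scene',A)).round(1),'tri',tri(('top',*a),('scene',*b))[0].round(4))
```

```text
rack+x-y [0.5299 0.0064] [0.5261 0.0042] s-t [-3.8 -2.2] px diff [ 0.4 -1.5] tri [0.529  0.0067 0.1034]
rack-x-y [ 0.4612 -0.0005] [ 0.4557 -0.0031] s-t [-5.6 -2.7] px diff [ 0.7 -1.8] tri [4.603e-01 2.000e-04 1.046e-01]
rec+x+y [ 0.5735 -0.2374] [ 0.5716 -0.2408] s-t [-2.  -3.4] px diff [-0.3 -1. ] tri [ 0.5733 -0.237   0.1422]
rec-x+y [ 0.4159 -0.2515] [ 0.4103 -0.2587] s-t [-5.6 -7.2] px diff [-0.4 -1.9] tri [ 0.416  -0.2502  0.1451]
rec+x-y [ 0.5794 -0.2972] [ 0.5776 -0.2973] s-t [-1.8 -0.1] px diff [ 0.7 -0.4] tri [ 0.5786 -0.296   0.1413]
```

Call:
{"name": "carry_out", "arguments": {
  "moves": [
    [0.2,-0.05,0.5,-0.2,0,0,0],
    [0.2,-0.05,1.5,-0.2,0,0,0],
    [0.2,-0.05,2.2,-0.2,0,0,0],
    [0.2,-0.05,2.6,-0.2,0,0,0],
    [0.2,-0.05,3,-0.2,0,0,0],
    [0.2,-0.05,3.4,-0.2,0,0,0],
    [0.2,-0.05,3.6,-0.2,0,0,0],
    [0.2,-0.05,3.6,-0.2,0,0,0]
  ]
}}

```text
time: 6.6
position: [0.4986, -0.1899, 0.2243]
tool_rot: [-0.706, -0.034, 0.034, 0.706]
ft_force: [0.7, -0.3, -0.7]
grip_width: 0.0357
```

Run:
```python
from h import *
snap('scene','s5.png')
o=robot.get_obs();print(o['position'],o['grip_width'],o['ft_force'],o['moment'])
s=cv2.imread('pics/s5.png')
cv2.imwrite('pics/c10.png',cv2.resize(s[90:170,205:275],None,fx=8,fy=8,interpolation=cv2.INTER_CUBIC)[:600])
```

```text
[ 0.49864893 -0.18992444  0.22451438] 0.03567274551471602 [-1.2758654  -0.59648775 -0.19104599] [-0.07098222  0.04017296  0.03854995]
```

View pics/c10.png

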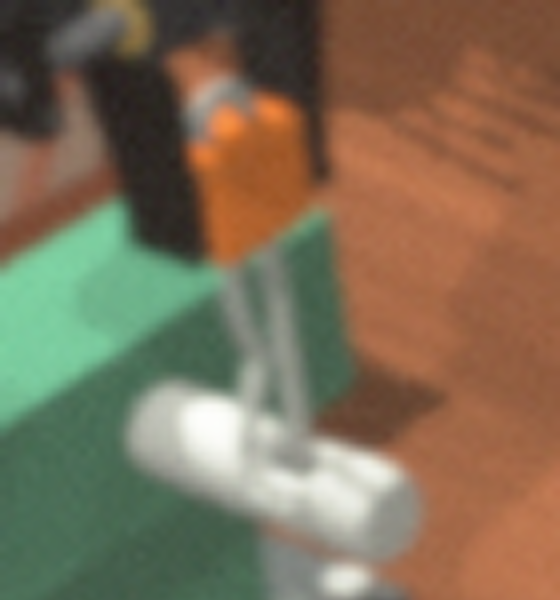

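Call:
{"name": "carry_out", "arguments": {
  "moves": [
    [0.2,0,0.6,0.05,0,0,0],
    [0.2,0,1.2,0.05,0,0,0],
    [0.2,0,1.8,0.05,0,0,0],
    [0.2,0,2.4,0.05,0,0,0],
    [0.2,0,2.8,0.05,0,0,0],
    [0.2,0,2.8,0.05,0,0,0]
  ]
}}

```text
time: 7.25
position: [0.4982, -0.1892, 0.1957]
tool_rot: [-0.706, -0.033, 0.034, 0.707]
ft_force: [0.2, 1.4, -0.7]
grip_width: 0.0358
```

Call:
{"name": "carry_out", "arguments": {
  "moves": [
    [0.2,0,0.4,0,0,0,0],
    [0.2,0,0.8,0,0,0,0],
    [0.2,0,1.2,0,0,0,0],
    [0.2,0,1.6,0,0,0,0],
    [0.2,0,2,0,0,0,0],
    [0.2,0,2,0,0,0,0]
  ]
}}

```text
time: 7.85
position: [0.4994, -0.1894, 0.176]
tool_rot: [0.706, 0.034, -0.033, -0.706]
ft_force: [4.4, 0.4, -4.4]
grip_width: 0.0358
```

Run:
```python
from h import *
snap('scene','s6.png')
o=robot.get_obs();print(o['position'],o['grip_width'],o['ft_force'],o['moment'])
s=cv2.imread('pics/s6.png')
cv2.imwrite('pics/c11.png',cv2.resize(s[95:170,205:275],None,fx=8,fy=8,interpolation=cv2.INTER_CUBIC)[:600])
```

```text
[ 0.49929476 -0.18935964  0.1759846 ] 0.03579524206112509 [ 4.05306339  0.67437809 -4.0289663 ] [-0.05171429 -0.95380067  0.00319292]
```

View pics/c11.png

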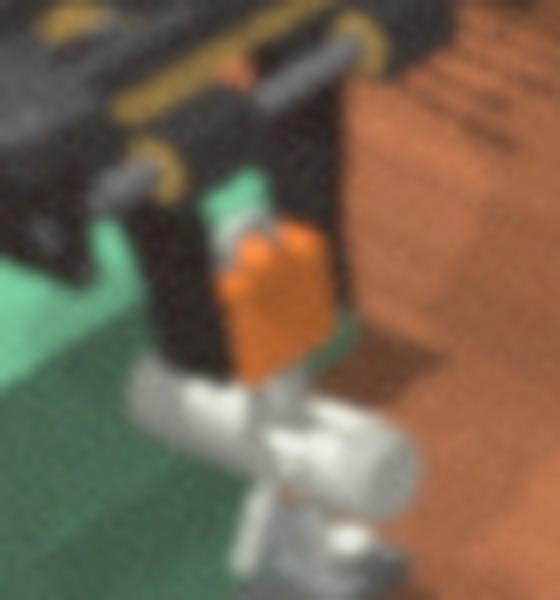

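Call:
{"name": "carry_out", "arguments": {
  "moves": [
    [0.2,0,0.4,0,0,0,0],
    [0.2,0,0.8,0,0,0,0],
    [0.2,0,1.2,0,0,0,0],
    [0.2,0,1.5,0,0,0,0],
    [0.2,0,1.7,0,0,0,0],
    [0.2,0,1.7,0,0,0,0],
    [0.2,0,1.7,0,0,0,0]
  ]
}}

```text
time: 8.6
position: [0.4983, -0.1893, 0.1592]
tool_rot: [-0.706, -0.034, 0.034, 0.706]
ft_force: [3.1, 0.9, -1.5]
grip_width: 0.0361
```

Run:
```python
from h import *
snap('scene','s7.png')
o=robot.get_obs();print(o['position'],o['grip_width'],o['ft_force'],o['moment'])
s=cv2.imread('pics/s7.png')
cv2.imwrite('pics/c12.png',cv2.resize(s[95:170,205:275],None,fx=8,fy=8,interpolation=cv2.INTER_CUBIC)[:600])
```

```text
[ 0.49836459 -0.18931259  0.15931035] 0.03571253034284812 [ 2.95656518 -0.21721165 -1.83158684] [-0.06361066 -0.62543129 -0.0785505 ]
```

View pics/c12.png

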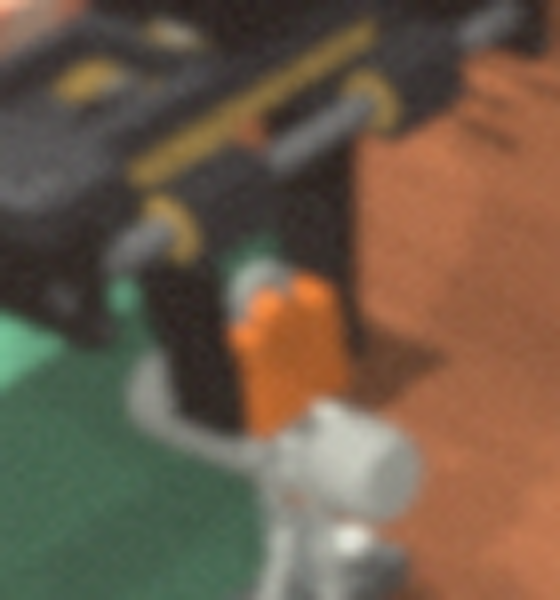

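Call:
{"name": "carry_out", "arguments": {
  "moves": [
    [0.2,0,0.1,0,0,0,0],
    [0.2,0,0.1,0,0,0,0],
    [0.2,0,0.1,0,0,0,0],
    [0.2,0,0.1,0,0,0,0]
  ]
}}

```text
time: 9.05
position: [0.4986, -0.1894, 0.1586]
tool_rot: [0.706, 0.034, -0.034, -0.706]
ft_force: [2.8, 0.1, -1.4]
grip_width: 0.0357
```

Call:
{"name": "carry_out", "arguments": {
  "moves": [
    [0.7,0,0,0,0,0,0],
    [0.7,0,0,0,0,0,0],
    [0.7,0,0,0,0,0,0],
    [0.7,0,0,0,0,0,0],
    [0.7,0,0,0,0,0,0],
    [0.7,0,0,0,0,0,0]
  ]
}}

```text
time: 9.65
position: [0.4984, -0.1894, 0.1585]
tool_rot: [-0.706, -0.034, 0.034, 0.706]
ft_force: [-0.8, -1.0, -0.1]
grip_width: 0.0603
```

Run:
```python
from h import *
snap('scene','s8.png')
o=robot.get_obs();print(o['position'],o['grip_width'],o['ft_force'],o['moment'])
s=cv2.imread('pics/s8.png')
cv2.imwrite('pics/c13.png',cv2.resize(s[95:170,205:275],None,fx=8,fy=8,interpolation=cv2.INTER_CUBIC)[:600])
```

```text
[ 0.49847257 -0.18937291  0.15852271] 0.060963543247199166 [-0.52778761 -0.32659756 -0.31175354] [-0.09016556  0.03710524 -0.00812975]
```

View pics/c13.png

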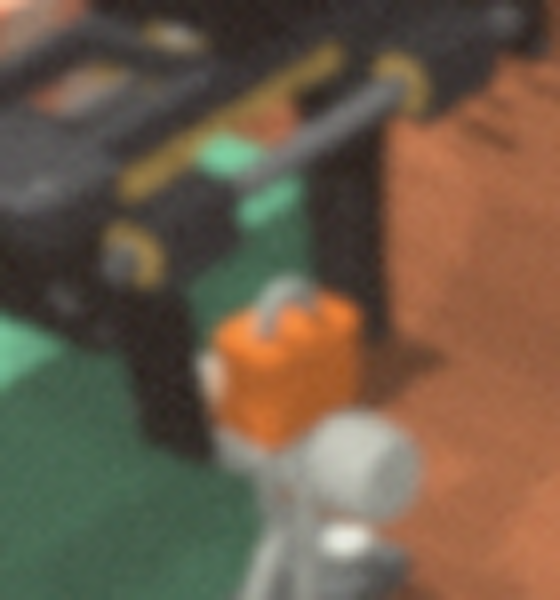

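Call:
{"name": "carry_out", "arguments": {
  "moves": [
    [0.9,0,0,0,0,0,0],
    [0.9,0,0,0,0,0,0],
    [0.9,0,-2,0,0,0,0],
    [0.9,0,-5,0,0,0,0],
    [0.9,0,-9,0,0,0,0],
    [0.9,0,-13,0,0,0,0],
    [0.9,0,-13,4,0,0,0],
    [0.9,0,-13,9,0,0,0],
    [0.9,0,-13,14,0,0,0],
    [0.9,0,-13,19,0,0,0],
    [0.9,0,-13,24,0,0,0],
    [0.9,0,-13,29,0,0,0],
    [0.9,0,-13,30,0,0,0],
    [0.9,0,-13,30,0,0,0]
  ]
}}

```text
time: 11.1
position: [0.4693, 0.1107, 0.2886]
tool_rot: [0.706, 0.035, -0.035, -0.706]
ft_force: [-0.1, -0.6, -0.1]
grip_width: 0.0784
```

Run:
```python
from h import *
snap('scene','s9.png');snap('top','t9.png')
o=robot.get_obs();print(o['time'],o['position'],o['grip_width'],o['ft_force'])
s=cv2.imread('pics/s9.png');t=cv2.imread('pics/t9.png')
a=cv2.resize(s[105:185,205:275],None,fx=5.5,fy=5.5,interpolation=cv2.INTER_CUBIC)
b=cv2.resize(t[195:275,430:500],None,fx=5.5,fy=5.5,interpolation=cv2.INTER_CUBIC)
cv2.imwrite('pics/c14.png',np.hstack([a,b]))
# expected home points (scene px offset ~(+.4,-1.5))
d=np.array([-.0954,.9954]);e=np.array([.9954,.0954]);c=np.array([.490,-.1895])
for nm,x,y,z in(('bot+x+y',26,11,18),('top+x+y',26,11,50),('top-x+y',-10,11,50),('top+x-y',26,-11,50),('tip',0,0,-62),('loop',8,0,62)):
    w=(*(c+(e*x+d*y)/1000),.11+z/1000)
    print(nm,(proj('scene',w)-[205,105]+[.9,-1.0])*5.5,(proj('top',w)-[430,195]+.5)*5.5+[385,0])
```

```text
11.2 [0.47010396 0.10846575 0.28856192] 0.07850130551969348 [ 0.03399303 -0.46889952 -0.97025017]
bot+x+y [183.98562545 253.99371152] [529.50273285 103.68124362]
top+x+y [171.75057056 184.41442815] [565.1063556   85.65285497]
top-x+y [234.42403503 141.34734797] [566.13838837 198.33275323]
top+x-y [128.71269    167.69931365] [634.65657246  90.6040365 ]
tip [233.49843002 372.61397141] [483.22694359 213.79190968]
loop [177.42660138 127.6680496 ] [615.63809648 137.98185987]
```

View pics/c14.png

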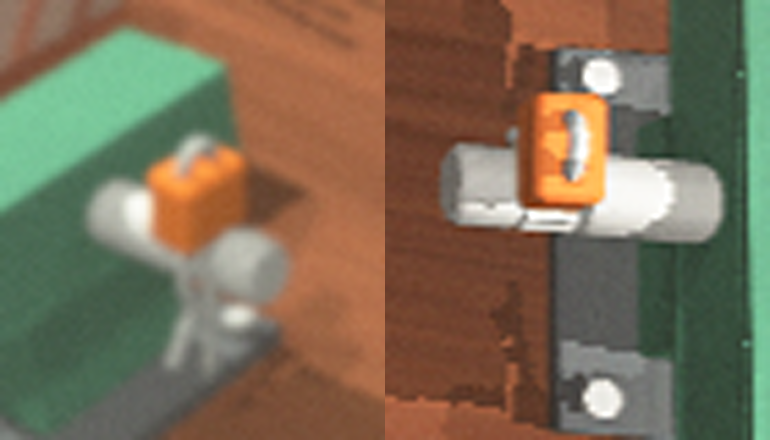

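View pics/s9.png

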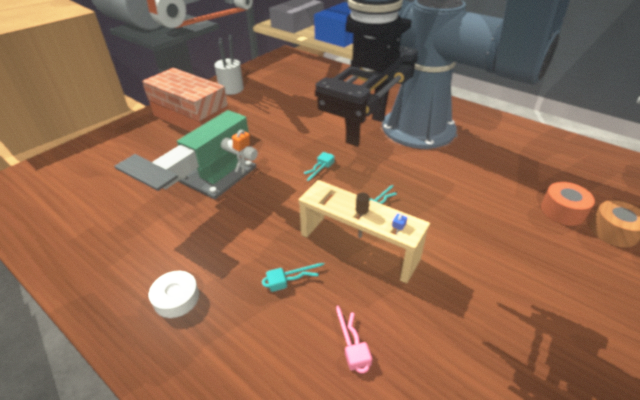

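Run:
```python
from h import *
s=cv2.imread('pics/s9.png');t=cv2.imread('pics/t9.png')
a=cv2.resize(s[122:178,225:261],None,fx=10,fy=10,interpolation=cv2.INTER_CUBIC)
b=cv2.resize(t[205:261,440:483],None,fx=10,fy=10,interpolation=cv2.INTER_CUBIC)
cv2.imwrite('pics/c15.png',np.hstack([a,b]))
```

```text
(no output)
```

View pics/c15.png

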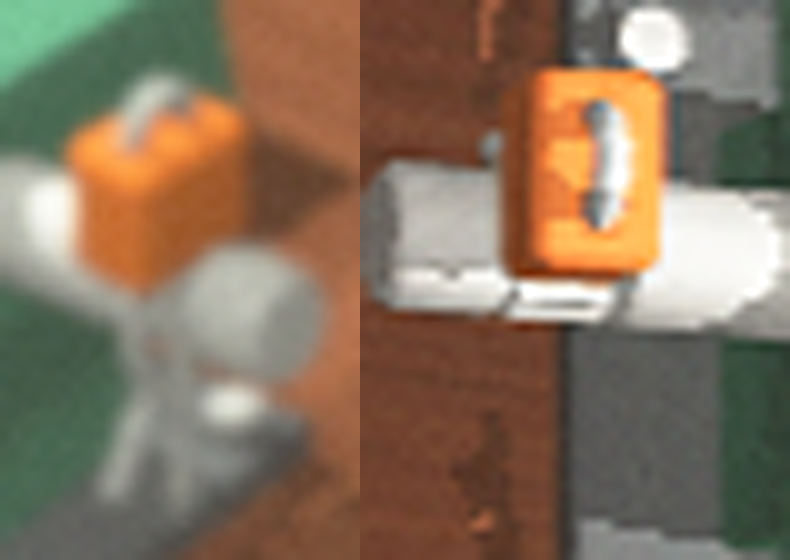

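Run:
```python
from h import *
print('flare top px',proj('top',(.511,-.1875,.07)),'tilted',proj('top',(.511,-.1945,.07)))
off=np.array([.4,-1.5])
T=lambda x,y:(440+(x-360)/10-.5,205+y/10-.5)
S=lambda x,y:(225+x/10-.5-off[0],122+y/10-.5-off[1])
pts={'top+x+y':((540,70),(135,172)),'top-x+y':((540,268),(243,120)),'top+x-y':((665,75),(72,145)),'bot+x+y':((507,95),(140,287)),'bot-x+y':((505,270),None),'flare':((490,145),(115,490))}
W={}
for n,(a,b) in pts.items():
    if b: 
        W[n]=tri(('top',*T(*a)),('scene',*S(*b))); print(n,W[n][0].round(4),round(W[n][1],4))
print('straight tip if z .048:',onz('scene',*S(180,510),.048),onz('scene',*S(180,510),.044))
```

```text
flare top px [451.0289751 221.4052692] tilted [454.55208086 221.99004921]
top+x+y [ 0.5123 -0.1699  0.1588] 0.0032
top-x+y [ 0.4784 -0.1747  0.1528] 0.0023
top+x-y [ 0.5138 -0.1899  0.1591] 0.0002
bot+x+y [ 0.5136 -0.1739  0.1291] 0.0022
flare [ 0.5172 -0.1912  0.0686] 0.0018
straight tip if z .048: [ 0.49698547 -0.19700556  0.048     ] [ 0.49376258 -0.20124561  0.044     ]
```

The clip is through the hole and both legs show below the shank. On release it tipped about 8–9° along the pin, top toward +y: the loop moved from (237.6,127.6) to (240.5,129.4). I'll regrip it, set it upright about the hole and release again.

Run:
```python
from h import *
print(delta((.4994,-.1832,.2886),5.5),delta((.4994,-.1832,.1585),5.5))
```

```text
(array([ 1.200e-01,  2.000e-02, -2.931e+01]), array([0.0009, 0.0002, 0.0002])) (array([  0.11,  13.03, -29.3 ]), array([0.0009, 0.0002, 0.0002]))
```

Call:
{"name": "carry_out", "arguments": {
  "moves": [
    [0.9,0,0,-4,0,0,0],
    [0.9,0,0,-9,0,0,0],
    [0.9,0.1,0,-14,0,0,0],
    [0.9,0.1,0,-19,0,0,0],
    [0.9,0.1,0,-24,0,0,0],
    [0.9,0.1,0,-28,0,0,0],
    [0.9,0.1,0,-29.3,0,0,0],
    [0.9,0.1,0,-29.3,0,0,0],
    [0.9,0.1,0,-29.3,0,0,0],
    [0.9,0.1,4,-29.3,0,0,0],
    [0.9,0.1,8,-29.3,0,0,0],
    [0.9,0.1,11,-29.3,0,0,0],
    [0.9,0.1,13,-29.3,0,0,0],
    [0.9,0.1,13,-29.3,0,0,0],
    [0.9,0.1,13,-29.3,0,0,0]
  ]
}}

```text
time: 12.7
position: [0.499, -0.181, 0.1589]
tool_rot: [-0.706, -0.034, 0.035, 0.706]
ft_force: [-0.6, 0.2, -0.2]
grip_width: 0.0777
```

Call:
{"name": "carry_out", "arguments": {
  "moves": [
    [0.5,0,0,0,0,0,0],
    [0.45,0,0,0,0,0,0],
    [0.4,0,0,0,0,0,0],
    [0.4,0,0,0,0,0,0],
    [0.3,0,0,0,0,0,0],
    [0.3,0,0,0,0,0,0],
    [0.3,0,0,0,0,0,0],
    [0.3,0,0,0,0,0,0],
    [0.3,0,0,0,0,0,0],
    [0.3,0,0,0,0,0,0]
  ],
  "force": 12
}}

```text
time: 13.7
position: [0.4989, -0.1824, 0.1585]
tool_rot: [0.706, 0.034, -0.034, -0.706]
ft_force: [-0.3, -0.2, 0.0]
grip_width: 0.0359
```

Call:
{"name": "carry_out", "arguments": {
  "moves": [
    [0.3,0,0,-0.15,0.03,0,0],
    [0.3,0,0,-0.3,0.06,0,0],
    [0.3,0,0,-0.45,0.09,0,0],
    [0.3,0,0,-0.6,0.13,0,0],
    [0.3,0,0,-0.65,0.13,0,0],
    [0.3,0,0,-0.65,0.13,0,0]
  ]
}}

```text
time: 14.3
position: [0.4996, -0.1894, 0.1584]
tool_rot: [-0.659, -0.032, 0.036, 0.75]
ft_force: [0.5, 0.1, -0.7]
grip_width: 0.0359
```

Run:
```python
from h import *
snap('scene','s10.png')
o=robot.get_obs();print(o['position'],o['grip_width'],o['ft_force'],o['moment'])
s=cv2.imread('pics/s10.png')
cv2.imwrite('pics/c16.png',cv2.resize(s[95:180,205:275],None,fx=7,fy=7,interpolation=cv2.INTER_CUBIC)[:600])
```

```text
[ 0.4995726  -0.18902163  0.15844227] 0.03586436018008961 [ 0.68034499 -0.58135458 -0.4594537 ] [-0.34998916 -0.03510479  0.01225005]
```

View pics/c16.png

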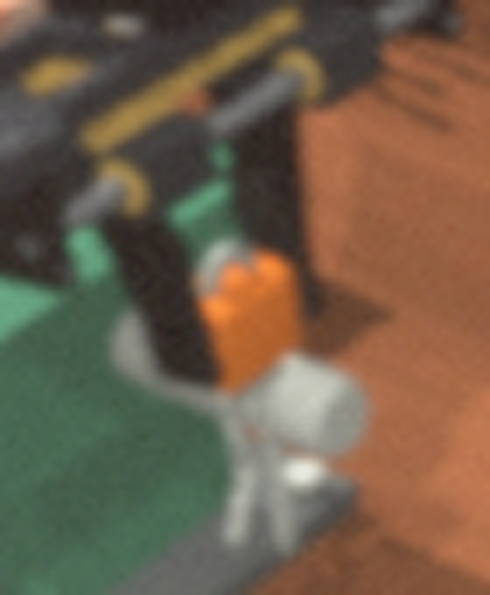

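Call:
{"name": "carry_out", "arguments": {
  "moves": [
    [0.45,0,0,0,0,0,0],
    [0.45,0,0,0,0,0,0],
    [0.45,0,0,0,0,0,0],
    [0.7,0,0,0,0,0,0],
    [0.7,0,0,0,0,0,0],
    [0.7,0,0,0,0,0,0],
    [0.7,0,0,0,0,0,0]
  ]
}}

```text
time: 15.05
position: [0.4995, -0.1888, 0.1586]
tool_rot: [-0.659, -0.032, 0.036, 0.751]
ft_force: [0.4, -0.7, 0.0]
grip_width: 0.059
```

Run:
```python
from h import *
snap('scene','s11.png')
o=robot.get_obs();print(o['position'],o['grip_width'],o['ft_force'],o['moment'])
s=cv2.imread('pics/s11.png')
cv2.imwrite('pics/c17.png',cv2.resize(s[95:180,205:275],None,fx=7,fy=7,interpolation=cv2.INTER_CUBIC)[:600])
```

```text
[ 0.49952603 -0.18881211  0.15855454] 0.05946634412485199 [ 0.37693274  0.83520836 -0.09992554] [-0.19113841  0.06785864 -0.02253117]
```

View pics/c17.png

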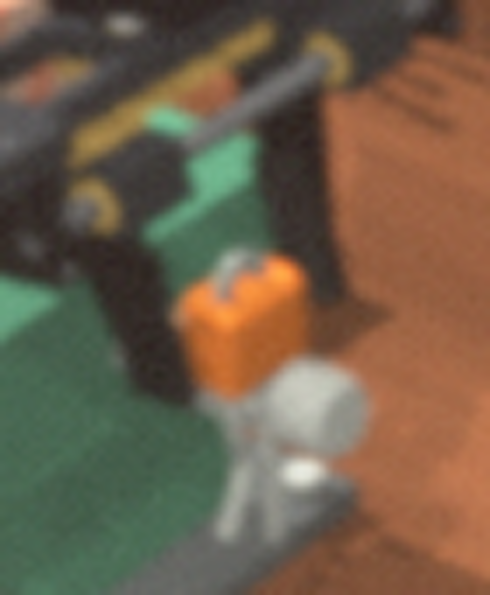

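Call:
{"name": "carry_out", "arguments": {
  "moves": [
    [0.9,0,0,0,0,0,0],
    [0.9,0,0,0,0,0,0],
    [0.9,0,-2,0.26,0,0,0],
    [0.9,0,-5,0.65,0,0,0],
    [0.9,0,-9,1.17,0,0,0],
    [0.9,0,-13,1.7,-0.06,0,0],
    [0.9,0,-13,6,-0.13,0,0],
    [0.9,0,-13,11,-0.13,0,0],
    [0.9,0,-13,16,-0.13,0,0],
    [0.9,0,-13,21,-0.13,0,0],
    [0.9,0,-13,26,-0.13,0,0],
    [0.9,0,-13,30,-0.13,0,0],
    [0.9,0,-13,30,-0.13,0,0],
    [0.9,0,-13,30,-0.13,0,0]
  ]
}}

```text
time: 16.5
position: [0.4724, 0.0912, 0.3265]
tool_rot: [0.706, 0.035, -0.035, -0.706]
ft_force: [0.2, 0.7, -1.0]
grip_width: 0.0789
```

Run:
```python
from h import *
snap('scene','s12.png');snap('top','t12.png')
o=robot.get_obs();print(o['time'],o['position'])
s=cv2.imread('pics/s12.png');t=cv2.imread('pics/t12.png')
a=cv2.resize(s[122:178,225:261],None,fx=10,fy=10,interpolation=cv2.INTER_CUBIC)
b=cv2.resize(t[205:261,440:483],None,fx=10,fy=10,interpolation=cv2.INTER_CUBIC)
cv2.imwrite('pics/c18.png',np.hstack([a,b]))
```

```text
16.6 [0.47270122 0.08969525 0.32614321]
```

View pics/c18.png

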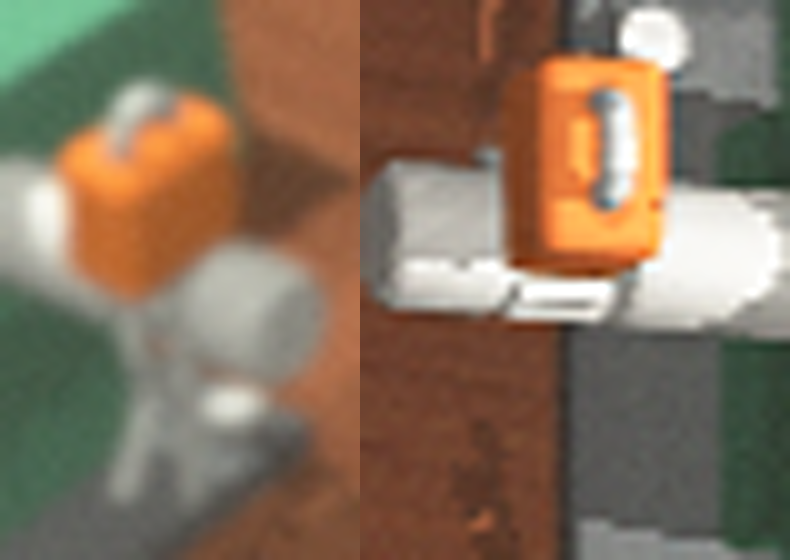

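Call:
{"name": "carry_out", "arguments": {
  "moves": [
    [0.9,0,0,0,0,0,0],
    [0.9,0,0,0,0,0,0],
    [0.9,0,0,0,0,0,0],
    [0.9,0,0,0,0,0,0],
    [0.9,0,0,0,0,0,0],
    [0.9,0,0,0,0,0,0],
    [0.9,0,0,0,0,0,0],
    [0.9,0,0,0,0,0,0]
  ]
}}

```text
time: 17.4
position: [0.4726, 0.0906, 0.3264]
tool_rot: [-0.706, -0.034, 0.034, 0.706]
ft_force: [-0.5, 0.5, 0.4]
grip_width: 0.0783
```

Run:
```python
from h import *
snap('scene','s13.png');snap('top','t13.png')
for n in'st':
    a,b=cv2.imread(f'pics/{n}12.png'),cv2.imread(f'pics/{n}13.png')
    r=(slice(122,178),slice(225,261)) if n=='s' else (slice(205,261),slice(440,483))
    for k in(a,b):
        h=cv2.cvtColor(k[r],cv2.COLOR_BGR2HSV);m=(h[...,1]>150)&(h[...,2]>150);p=np.argwhere(m);print(n,p.mean(0).round(2),len(p))
s=cv2.imread('pics/s13.png')
cv2.imwrite('pics/c19.png',cv2.resize(s[80:300,120:440],None,fx=2.4,fy=2.4,interpolation=cv2.INTER_CUBIC))
```

```text
s [19.11 14.97] 213
s [19.26 15.09] 214
t [15.85 23.08] 207
t [15.92 23.25] 206
```

View pics/c19.png

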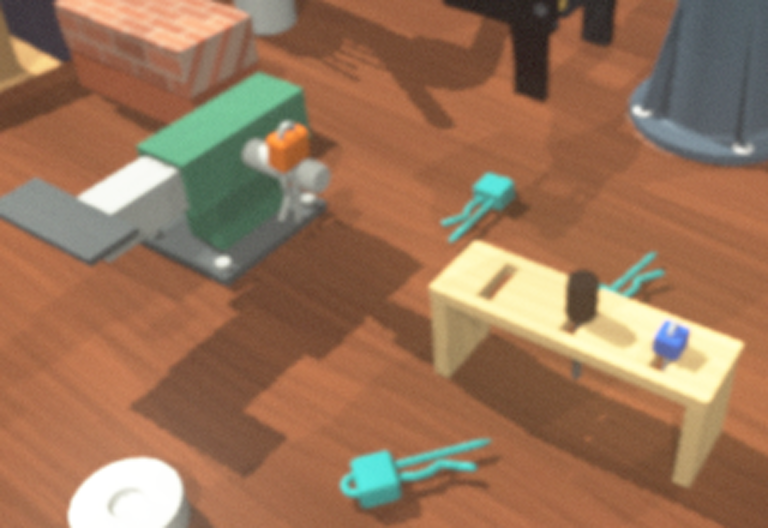

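The clip is at rest on the pin: its blob moved 0.2 px or less in 0.8 s. Blue and black are still in the rack, and the gripper is clear of everything. Handing in.

Run:
```python
from rig import robot
print(robot.hand_in())
```

```text
the job is handed in; nothing more can be done
None
```

I took the orange-gripped clip out of the rack, pushed it down through the pin's cross hole, let go and handed in at about 17.5 s. The push turned into a pull of about 4 N on the way down, which I read as the sprung leg snapping past the shank.

- **Tilt:** the clip does not stand quite upright. On the first release it tipped about 8–9° along the pin, so I regripped it, set it upright about the hole and let go again. It settled once more at about 7–8°, which I take to be the play of the wire in the 14 mm hole.
- **Seating:** in the last pictures the grip is within about 1–2 mm of its home position across the pin and in height. Both legs show below the shank, one on each side. The depth is a camera estimate only; I did not measure the 4 mm gap under the grip directly.
- **Stability:** over 0.8 s the clip moved no more than 0.2 pixel, with the gripper well clear.
- **Cameras:** the two views disagreed by about 1.5 pixels (2–5 mm). I compared the leg with the hole in the same picture to correct for that.
- **Other things:** the blue clip and the black-handled drift are still in the rack, and I left the pink and turquoise look-alikes alone.

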